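# Reset the tripped breaker under a push-latch flap

## Task

One breaker in the bench power box has tripped. Press the box's push-latch flap in at its ribbed pad so that it pops open, press the one popped-out breaker button down until it is fully home, leaving the other two alone, then swing the flap down and press it in again until it latches shut and flush. Only press and push with the fingertips: nothing is to be gripped or lifted, and the things standing round the box stay where they are.

Things in the scene. Friction and masses are not known exactly. Their poses are not given: they have to be found in the camera images.
- power_box: Grey bench power box screwed to the bench, 135 deep (x), 165 wide (y), 85 mm high, outlets on its front (-x) face. Origin on the bench, 2.5 mm in front of the middle of its footprint; z up. A white flap with a clear window is inset flush in its top; under it a well 136 mm wide, 2.5 mm behind to 92.5 mm in front of the hinge axis, breaker panel 35 mm below the top; its front 27 mm hold the latch.
- flap_hinge (a point): Middle of the flap's hinge axis, at the back of the flap: 45 mm behind the box's origin, 82.5 mm above the bench. The axis runs along the box's y.
- flap (a joint): Flap angle, rad: 0 = latched, flush; 1.92 = open (leans back 20 degrees past upright); negative = pressed in, stop at -0.115. Push-push latch: press to -0.08 or more and let go, and a spring swings it open in half a second (draw up and to the front, out of its way). Swing it down, press to -0.08 or more again, let go: it rises to 0, latched. The spring pushes back 5 N at the pad when shut, 2 N open.
- flap_pad (a point): Middle of the ribbed press pad on the flap's outer face, 66 mm from the hinge axis, half-way across; moves with the flap. Pressed to -0.08 rad it lies 5.3 mm below flush, at the stop 7.6 mm. The flap is a plate 131 mm wide and 5 mm thick; the hinge axis lies in its middle plane.
- flap_edge (a point): Middle of the flap's free (front) edge on its outer face, 89.5 mm from the hinge axis; moves with the flap.
- breaker_a: Round steel neck (15 mm across, 9 mm high) of the tripped breaker, on the panel under the flap; fixed. Origin: centre of its foot on the panel, 50 mm above the bench, 35 mm below the box's top; z up. The three stand in a row across the box, 38 mm apart, 45 mm in front of the hinge axis; which place holds which breaker varies.
- breaker_b: Round steel neck (15 mm across, 9 mm high) of a set (untripped) breaker, on the panel under the flap; fixed. Origin: centre of its foot on the panel, 50 mm above the bench, 35 mm below the box's top; z up. The three stand in a row across the box, 38 mm apart, 45 mm in front of the hinge axis; which place holds which breaker varies.
- breaker_c: Round steel neck (15 mm across, 9 mm high) of the other set (untripped) breaker, on the panel under the flap; fixed. Origin: centre of its foot on the panel, 50 mm above the bench, 35 mm below the box's top; z up. The three stand in a row across the box, 38 mm apart, 45 mm in front of the hinge axis; which place holds which breaker varies.
- button_a (a joint): Travel of this breaker's push-to-reset button, m, downward: 0 = tripped, popped out (top 20 mm above the panel, 11 mm above the neck); 0.008 = fully home at its stop (top 12 mm above the panel, 3 mm above the neck). Starts out (tripped). It resists with about 3 N and stays where it is left.
- button_b (a joint): Travel of this breaker's push-to-reset button, m, downward: 0 = tripped, popped out (top 20 mm above the panel, 11 mm above the neck); 0.008 = fully home at its stop (top 12 mm above the panel, 3 mm above the neck). Starts home and must stay so. It resists with about 3 N and stays where it is left.
- button_c (a joint): Travel of this breaker's push-to-reset button, m, downward: 0 = tripped, popped out (top 20 mm above the panel, 11 mm above the neck); 0.008 = fully home at its stop (top 12 mm above the panel, 3 mm above the neck). Starts home and must stay so. It resists with about 3 N and stays where it is left.
- button_a_top (a point): Centre of the round top face (10 mm across) of the tripped breaker's black button, the one that stands out; moves with the button.
- button_b_top (a point): Centre of the round top face (10 mm across) of a set breaker's button, not to be touched; moves with the button.
- button_c_top (a point): Centre of the round top face (10 mm across) of the other set breaker's button, not to be touched; moves with the button.
- vial_a_mid (a point): Centre (half-way up) of an amber dropper vial, 22 mm across, 58 mm high, standing loose in front of the box; bystander.
- vial_b_mid (a point): Centre of a second such vial in front of the box; bystander.
- cup_mid (a point): Centre of a white screw-lid specimen cup, 65 mm across and high, standing loose to the left of the box; bystander.
- tips_mid (a point): Centre of a closed pipette-tip box, 92 x 125 x 63 mm, standing loose behind the box; bystander.

How it is judged:
By the outcome, as a careful person would: the job done as asked, in the order asked, and still so for the second after the job is handed in, with the robot touching nothing.
It also fails if it takes over 58 s, if anything falls off the work surface, if the arm or the gripper's body presses on something with over 40 N, if the wrist force passes 120 N, or if a joint passes its speed limit or range.

## Robot

A 6-joint arm with a two-finger parallel gripper is mounted at the origin on a cart in front of the work surface, level with it; the furniture and walls round the work are solid. World frame = base frame: x ahead of the robot, y to its left, z up, the work surface at z = 0. Lengths are in m, angles in degrees, forces in N, time in s.
With the tool pointing down it reaches from about 0.2 to 0.875 m from the base axis. Payload 3.4 kg.
Tool frame: the origin (TCP) lies at the very end of the fingers, on their centre line; the grasp point (between the pads) lies 19 mm behind it; z points along the fingers, y is the line along which they close (so a half turn about z gives the same grasp; the last joint's range is limited). The gripper opens to 94 mm and grips with 3 to 60 N. Pads are 16 mm wide; open, the fingers measure 119 mm over their backs; the gripper's body (75 mm by 177 mm) begins 78 mm behind the grasp point.
Start: joints at [-79.412, 15.808, 86.224, -0, 77.962, -6.933], TCP at [0.173, -0.548, 0.205] pointing down, gripper open.
Joint ranges: [-165.64, 165.64], [-43.16, 119.46], [12.63, 154.43], [-67.54, 247.53], [6.08, 155.33], [-154.97, 154.97]. Speed limits (degrees/s): [147.25, 147.25, 180, 180, 180, 180].

## Interface

Orientations are given as [roll, pitch, yaw] about the fixed x, y, z axes, in that order (R = Rz(yaw) Ry(pitch) Rx(roll)).
In Python, from cell import manip, viewer gives the robot as it stands.
- The arm moves only by the shell command python3 -m crank 'ROWS'. ROWS is JSON, a list of rows, each an object of numbers: "x", "y", "z": the shift along the tool's x, y, z in units of 30 mm (1.0 is 30 mm); "wx", "wy", "wz": the turn, a rotation vector about the tool's x, y, z in degrees; "jaw": the finger opening in mm, from 0 to 94. A call has 1 to 5 rows; each row is the pose to reach, as a shift and turn from the pose commanded when the call began, along the tool's axes at that moment; what a row does not reach only later rows make up. A row lasts 1/12 s, in which the tool goes at most 41.7 mm and 7.16 degrees, less where a joint would pass 70% of its speed; a pose out of reach is approached as far as the arm can. A call with a gripper value outside its range is refused whole. The fingers move at their own pace and stop on an object; the grip force is fixed at half the most. Time passes only in rows, so rows that repeat a pose let the fingers close. It gives the time, the measured TCP pose, the force, the opening and the grip force at its end, in the units of the state.
- manip.read_state(): the state, without advancing time (a new reading comes with each control period).
- viewer.camera(name): name is "side" or "top"; returns a dict with "color" (400x640x3 uint8, red, green, blue), "fovy" (degrees; the focal length in pixels is half the picture's height over the tangent of half this angle, whatever the lens; pixels are square), "cx", "cy" (the principal point, pixels), "world_from_camera" (4x4, takes a point from camera to world coordinates). Camera axes: x right, y down, z forward; pixel columns grow to the right and rows downward; lengths in m; the calibration is good to about 2 mm. A picture is of the moment at which its call begins. There is no depth.
- manip.finish_job(): hands the job in; it is judged then, once.
The state is a dict: "time_s": time; "qpos": joint angles; "qvel": joint speeds; "joint_efforts": joint torques, N m; "tool_pos": TCP position; "ee_rot": TCP orientation; "contact_force": force on the tool from outside, world axes, zero at the start; "moment": the same for the moment, N m; "opening": finger opening in m; "gripper_force": force on a finger pad.
Only numpy, scipy, OpenCV 4.12 (cv2) and the standard library are available. Lean on these libraries where they do the work, as an engineer would, in place of code of your own. Each camera call takes 0.05 s, during which the arm holds its last target. There are 200 camera calls.

## Working session

There is one attempt and no reset: what is moved stays moved. The work goes in short steps, Python scripts to look and compute and a shell command to move; the robot and the scene stay as the last step left them, time stands still between calls to the robot, and variables do not carry over. Pictures are saved under pics/ and viewed, at most 10 in all, crops included, and the job is handed in when it is done.

```bash
mkdir -p pics; python3 - <<'E'
from cell import manip, viewer
import cv2,numpy as np
for n in("top","side"):
    c=viewer.camera(n);cv2.imwrite(f"pics/{n}0.png",c["color"][:,:,::-1]);print(n,c["fovy"],c["cx"],c["cy"],np.round(c["world_from_camera"],4).tolist())
print(manip.read_state())
E
```

```text
top 48.10487170470597 319.49134141718247 201.39586690773552 [[0.0266, -0.9891, 0.1447, 0.4314], [-0.9996, -0.0275, -0.0049, -0.1865], [0.0088, -0.1445, -0.9895, 0.9077], [0.0, 0.0, 0.0, 1.0]]
side 48.37149744037437 308.9686698063937 206.2698768625939 [[0.9999, -0.0116, -0.0095, 0.5536], [-0.0003, -0.6475, 0.7621, -0.8416], [-0.0151, -0.762, -0.6474, 0.6355], [0.0, 0.0, 0.0, 1.0]]
{'time_s': 0.1, 'qpos': array([-7.94136852e+01,  1.58433584e+01,  8.62841064e+01, -4.14404094e-06,
        7.79625293e+01, -6.93227458e+00]), 'qvel': array([-0.02857677, -0.1229863 , -0.0838067 ,  0.04943067, -0.0065056 ,
        0.02821295]), 'joint_efforts': array([ 1.41467917e-03, -4.05454552e+01, -2.37779081e+01,  7.04158796e-02,
        2.99303653e-02, -5.49220420e-05]), 'tool_pos': array([ 0.17299471, -0.54785606,  0.20472446]), 'ee_rot': array([-1.79910663e+02, -1.08578942e-02,  1.75185817e+01]), 'contact_force': array([-0.3168217 ,  0.33243512, -0.69890124]), 'moment': array([-0.04675466, -0.02383988,  0.00245485]), 'gripper_force': 0.0, 'opening': 0.09368181699710271}
```

View pics/top0.png

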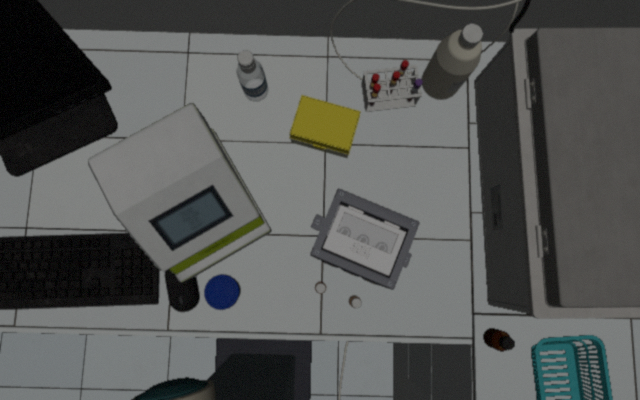

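View pics/side0.png

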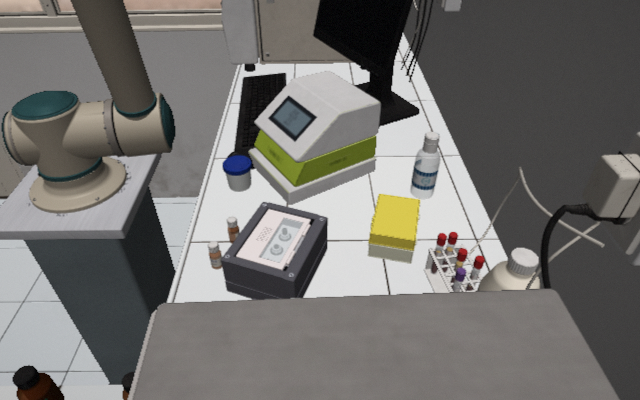

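The top view shows the box around (365,238), turned roughly 20°, with vials at (320,287) and (355,300). The side view shows the box at (277,250). I'll zoom in on both.

```bash
python3 - <<'E'
import cv2,numpy as np
a=cv2.imread("pics/top0.png")[180:310,300:430];b=cv2.imread("pics/side0.png")[195:305,215:335]
a=cv2.resize(a,(585,585),interpolation=2);b=cv2.resize(b,(540,495),interpolation=2)
f=lambda i:np.clip(i.astype(float)*1.4,0,255).astype(np.uint8)
cv2.imwrite("pics/a.png",f(a));cv2.imwrite("pics/b.png",f(b))
E
```

```text
(no output)
```

View pics/a.png

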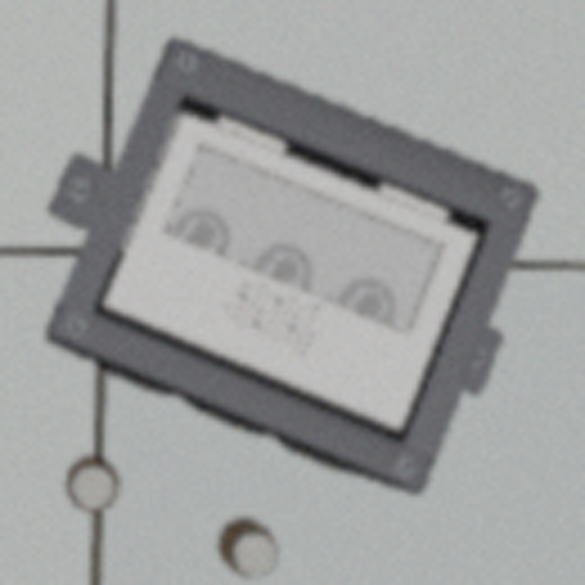

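View pics/b.png

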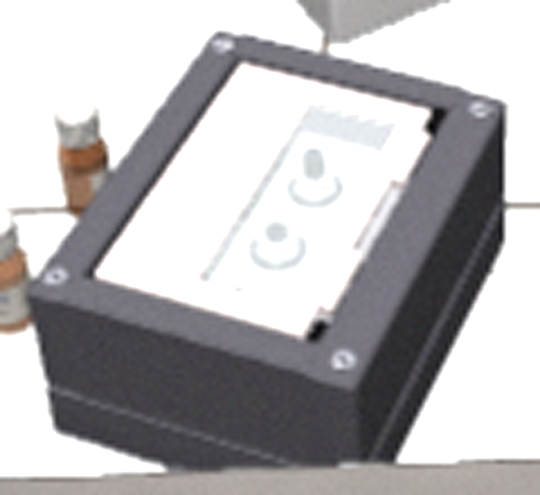

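Crop a shows box-top corners at (172,40), (537,188), (420,492) and (50,337), with three breakers under the window. Crop b shows two of them, and the middle button at (315,165) looks taller. Next I'll fit the box pose.

```bash
cat > h.py <<'E'
import numpy as np,cv2
from scipy.optimize import least_squares
from cell import manip,viewer
def ray(c,u,v,z):
    f=200/np.tan(np.radians(c["fovy"]/2));T=np.array(c["world_from_camera"])
    d=T[:3,:3]@[(u-c["cx"])/f,(v-c["cy"])/f,1];o=T[:3,3];return o+d*(z-o[2])/d[2]
def proj(c,p):
    f=200/np.tan(np.radians(c["fovy"]/2));T=np.linalg.inv(c["world_from_camera"])
    q=T[:3,:3]@p+T[:3,3];return np.array([f*q[0]/q[2]+c["cx"],f*q[1]/q[2]+c["cy"]])
E
cat > fit.py <<'E'
from h import *
top,side=viewer.camera("top"),viewer.camera("side")
pa=np.array([(172,40),(537,188),(420,492),(50,337)])/4.5+[300,180]-.4
pb=np.array([(505,107),(355,388),(32,290),(215,33)])/4.5+[215,195]-.4
# local corners (about footprint centre): order a: back-left, back-right, front-right, front-left
L=np.array([(70,82.5),(70,-82.5),(-65,-82.5),(-65,82.5)])/1000; L[:,0]=[.065,.065,-.07,-.07]
# origin 2.5mm in front of middle => middle at +2.5mm: corners x = +70,-65
L[:,0]=[.070,.070,-.065,-.065]
def W(p,l,z):
    c,s=np.cos(p[2]),np.sin(p[2]);return np.array([p[0]+c*l[0]-s*l[1],p[1]+s*l[0]+c*l[1],z])
def r(p,w=(1,1)):
    return np.r_[w[0]*np.concatenate([proj(top,W(p,l,.085))-q for l,q in zip(L,pa)]),w[1]*np.concatenate([proj(side,W(p,l,.085))-q for l,q in zip(L,pb)])]
x0=[*ray(top,365,238,.085)[:2],-.38]
for w in((1,0),(0,1),(1,1)):
    s=least_squares(r,x0,args=(w,),x_scale=[.01,.01,.1]);print(w,s.x.round(4),np.degrees(s.x[2]).round(2),r(s.x).round(1))
p=s.x
for n,l,z in(("pad",(-.021,0),.085),("hinge",(.045,0),.0825),("b+",(0,.038),.07),("b0",(0,0),.07),("b-",(0,-.038),.07)):
    q=W(p,l,z);print(n,q.round(4),proj(top,q).round(1),proj(side,q).round(1))
for n,u in(("va",(93,483)),("vb",(255,548))):print(n,ray(top,u[0]/4.5+300,u[1]/4.5+180,.058).round(3))
np.save("p.npy",p)
R=cv2.Rodrigues
from scipy.spatial.transform import Rotation as Ro
S=manip.read_state();print(S["tool_pos"],S["ee_rot"])
E
python3 fit.py
```

```text
(1, 0) [ 0.4842 -0.275  -0.3653] -20.93 [-0.6 -1.1  1.1 -0.3  0.8  1.  -1.3  0.3  0.2 -2.1 -0.4  0.1 -2.8  0.4
 -1.  -1.4]
(0, 1) [ 0.4861 -0.2763 -0.3691] -21.15 [ 0.4 -2.2  1.8 -1.   1.3  0.  -0.6 -1.   1.4 -1.5  0.5  0.7 -1.9  0.8
  0.1 -1. ]
(1, 1) [ 0.4851 -0.2755 -0.3667] -21.01 [-0.2 -1.6  1.3 -0.7  1.   0.5 -1.1 -0.3  0.8 -1.9  0.1  0.3 -2.3  0.5
 -0.5 -1.3]
pad [ 0.4655 -0.2679  0.085 ] [360.6 249.2] [264.2 233.8]
hinge [ 0.5271 -0.2916  0.0825] [373.6 216.2] [298.5 243.8]
b+ [ 0.4988 -0.24    0.07  ] [345.1 231.3] [283.9 228.9]
b0 [ 0.4851 -0.2755  0.07  ] [363.9 239.1] [275.4 242.6]
b- [ 0.4715 -0.3109  0.07  ] [382.8 246.9] [266.4 257.2]
va [ 0.394 -0.197  0.058]
vb [ 0.369 -0.265  0.058]
[ 0.17301972 -0.54799294  0.20493564] [-1.79935492e+02 -3.82278546e-03  1.75225265e+01]
```

```bash
cat > go.py <<'E'
# usage: go.py bx,by,z ...  (box-frame mm) or w:x,y,z (world mm): tool-axis shift in row units; plus turn to box yaw
import sys;from h import *
from scipy.spatial.transform import Rotation as Ro
p=np.load("p.npy");S=manip.read_state();R=Ro.from_euler("xyz",S["ee_rot"],degrees=True)
G=Ro.from_euler("xyz",[180,0,np.degrees(p[2])],degrees=True)
B=Ro.from_euler("z",p[2]).as_matrix()
b=B.T@(S["tool_pos"]-[p[0],p[1],0])
print("t",round(S["time_s"],2),"box mm",(b*1000).round(1),"rot",S["ee_rot"].round(1),"F",S["contact_force"].round(1),"j",S["qpos"].round(0),"open",round(S["opening"],3))
print("turn",(R.inv()*G).as_rotvec(degrees=True).round(1))
for a in sys.argv[1:]:
    w=a.startswith("w:");v=np.array(list(map(float,a[2*w:].split(","))))/1000
    t=v if w else B@v+[p[0],p[1],0]
    print(a,(R.inv().apply(t-S["tool_pos"])/.03).round(2))
E
python3 go.py w:230,-300,250 -21,0,200 -21,0,110
```

```text
t 0.2 box mm [-193.7 -366.3  204.9] rot [-179.9   -0.    17.5] F [-0.8 -0.2 -0. ] j [-79.  16.  86.  -0.  78.  -7.] open 0.094
turn [-0.1  0.  38.5]
w:230,-300,250 [ 4.3  -7.31 -1.49]
-21,0,200 [12.11 -5.97  0.17]
-21,0,110 [12.11 -5.96  3.17]
```

```bash
python3 -m crank '[{"x":0.9,"y":-1.4,"z":-0.5,"wz":6,"jaw":0},{"x":1.8,"y":-2.8,"z":-1,"wz":12,"jaw":0},{"x":2.6,"y":-4.2,"z":-1.5,"wz":18,"jaw":0},{"x":3.4,"y":-5.6,"z":-1.5,"wz":24,"jaw":0},{"x":4.3,"y":-7,"z":-1.5,"wz":30,"jaw":0}]'; python3 go.py -21,0,200 -21,0,110
```

```text
t 0.2 box mm [-193.7 -366.3  204.9] rot [-179.9   -0.    17.5] F [-0.8 -0.2 -0. ] j [-79.  16.  86.  -0.  78.  -7.] open 0.094
turn [-0.1  0.  38.5]
-21,0,200 [12.11 -5.97  0.17]
-21,0,110 [12.11 -5.96  3.17]$[0]: bad value
```

```bash
python3 -m crank '[{"x":0.9,"y":-1.4,"z":-0.5,"wx":0,"wy":0,"wz":6,"jaw":0}]'; python3 -m crank --help | head -30
```

```text
time_s: 0.28
tool_pos: [0.1821, -0.5141, 0.2142]
ee_rot: [-180.0, 0.1, 11.3]
contact_force: [0.9, -1.7, 1.1]
opening: 0.0901
gripper_force: 0.0invalid input: not JSON, or not a number
```

All seven keys are required in each row.

```bash
python3 -m crank '[{"x":0.6,"y":-1.2,"z":-0.3,"wx":0,"wy":0,"wz":6,"jaw":0},{"x":1.2,"y":-2.4,"z":-0.6,"wx":0,"wy":0,"wz":12,"jaw":0},{"x":1.8,"y":-3.6,"z":-0.9,"wx":0,"wy":0,"wz":18,"jaw":0},{"x":2.4,"y":-4.8,"z":-1.2,"wx":0,"wy":0,"wz":24,"jaw":0},{"x":3,"y":-6,"z":-1.2,"wx":0,"wy":0,"wz":30,"jaw":0}]'; python3 go.py -21,0,200 -21,0,110
```

```text
time_s: 0.7
tool_pos: [0.2363, -0.3145, 0.2548]
ee_rot: [179.9, -0.1, -18.8]
contact_force: [0.7, -0.5, 0.4]
opening: 0.0574
gripper_force: 0.0
t 0.7 box mm [-218.3 -125.6  254.8] rot [ 1.799e+02 -1.000e-01 -1.880e+01] F [ 0.7 -0.5  0.4] j [-63.  -2. 100.   0.  81.  46.] open 0.057
turn [ 0.1 -0.1  2.2]
-21,0,200 [ 6.73 -3.94  1.84]
-21,0,110 [ 6.72 -3.94  4.84]
```

```bash
python3 -m crank '[{"x":1.1,"y":-0.65,"z":0,"wx":0,"wy":0,"wz":2,"jaw":0},{"x":2.2,"y":-1.3,"z":0,"wx":0,"wy":0,"wz":2,"jaw":0},{"x":3.3,"y":-1.95,"z":0.3,"wx":0,"wy":0,"wz":2,"jaw":0},{"x":4.4,"y":-2.6,"z":0.6,"wx":0,"wy":0,"wz":2,"jaw":0},{"x":5.5,"y":-3.25,"z":1.2,"wx":0,"wy":0,"wz":2,"jaw":0}]'; python3 go.py -21,0,100 
```

```text
time_s: 1.12
tool_pos: [0.4253, -0.2753, 0.2191]
ee_rot: [179.9, -0.2, -20.4]
contact_force: [0.1, -1.4, 0.3]
opening: 0.024
gripper_force: 0.0
t 1.12 box mm [-55.9 -21.3 219.1] rot [179.9  -0.2 -20.4] F [ 0.1 -1.4  0.3] j [-41.   9.  93.  -0.  77.  70.] open 0.024
turn [ 0.1 -0.2  0.6]
-21,0,100 [ 1.15 -0.71  3.97]
```

```bash
python3 -m crank '[{"x":0.6,"y":-0.35,"z":1,"wx":0,"wy":0,"wz":0.6,"jaw":0},{"x":1.15,"y":-0.7,"z":2,"wx":0,"wy":0,"wz":0.6,"jaw":0},{"x":1.15,"y":-0.7,"z":3,"wx":0,"wy":0,"wz":0.6,"jaw":0},{"x":1.15,"y":-0.7,"z":3.9,"wx":0,"wy":0,"wz":0.6,"jaw":0},{"x":1.15,"y":-0.7,"z":3.9,"wx":0,"wy":0,"wz":0.6,"jaw":0}]'; python3 go.py -21,0,84 -21,0,79
python3 - <<'E'
from h import *
a=viewer.camera("top")["color"][180:310,300:430,::-1];b=viewer.camera("side")["color"][165:305,195:335,::-1]
o=np.hstack([cv2.resize(i,(400,400),interpolation=2) for i in(a,b)]);cv2.imwrite("pics/c.png",cv2.convertScaleAbs(o,alpha=1.3))
E
```

```text
time_s: 1.53
tool_pos: [0.459, -0.2648, 0.0954]
ee_rot: [-179.8, 0.6, -21.0]
contact_force: [-0.9, 1.2, -0.7]
opening: 0.0004
gripper_force: 0.0
t 1.53 box mm [-28.3   0.6  95.4] rot [-179.8    0.6  -21. ] F [-0.9  1.2 -0.7] j [-38.  17. 101.  -0.  62.  74.] open 0.0
turn [-0.2  0.6 -0. ]
-21,0,84 [0.25 0.02 0.38]
-21,0,79 [0.25 0.02 0.54]
```

View pics/c.png

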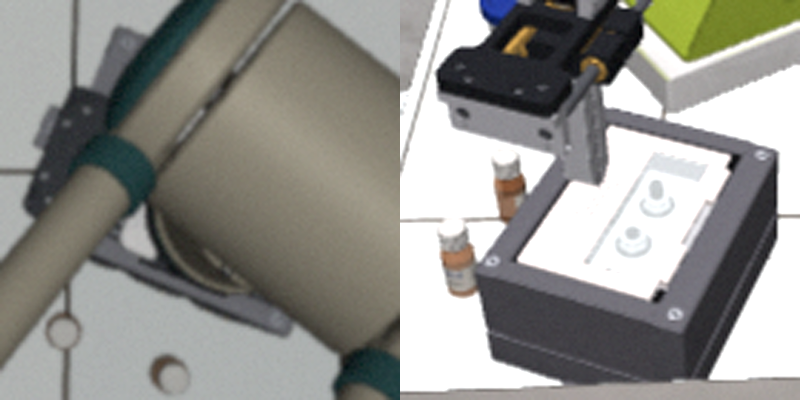

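The left panel is blocked by the arm. The right panel shows the closed fingertips at (590,170), just over the pad, with the flap still shut. Next I'll press.

```bash
python3 -m crank '[{"x":0,"y":0,"z":0,"wx":0,"wy":0,"wz":0,"jaw":0},{"x":0,"y":0,"z":0,"wx":0,"wy":0,"wz":0,"jaw":0}]'; python3 go.py -21,0,85 -21,0,79
```

```text
time_s: 1.8
tool_pos: [0.4634, -0.269, 0.1029]
ee_rot: [179.9, -0.2, -21.1]
contact_force: [-0.0, -0.0, -0.1]
opening: 0.0005
gripper_force: 0.0
t 1.8 box mm [-22.6  -1.8 102.9] rot [179.9  -0.2 -21.1] F [-0.  -0.  -0.1] j [-38.  17. 100.  -0.  63.  74.] open 0.001
turn [ 0.1 -0.2 -0.1]
-21,0,85 [ 0.05 -0.06  0.6 ]
-21,0,79 [ 0.05 -0.06  0.8 ]
```

```bash
python3 -m crank '[{"x":0.05,"y":-0.06,"z":0.3,"wx":0,"wy":0,"wz":0,"jaw":0},{"x":0.05,"y":-0.06,"z":0.6,"wx":0,"wy":0,"wz":0,"jaw":0},{"x":0.05,"y":-0.06,"z":0.7,"wx":0,"wy":0,"wz":0,"jaw":0},{"x":0.05,"y":-0.06,"z":0.8,"wx":0,"wy":0,"wz":0,"jaw":0},{"x":0.05,"y":-0.06,"z":0.82,"wx":0,"wy":0,"wz":0,"jaw":0}]';  python3 -m crank '[{"x":0,"y":0,"z":0,"wx":0,"wy":0,"wz":0,"jaw":0}]'; python3 go.py -40,0,200
```

```text
time_s: 2.22
tool_pos: [0.4657, -0.2677, 0.0776]
ee_rot: [180.0, -0.2, -21.1]
contact_force: [-0.8, 0.9, 13.3]
opening: 0.0003
gripper_force: 6.4
time_s: 2.3
tool_pos: [0.4657, -0.2677, 0.0778]
ee_rot: [179.9, -0.2, -21.1]
contact_force: [0.6, 0.3, 9.0]
opening: 0.0004
gripper_force: 5.0
t 2.3 box mm [-20.9   0.3  77.8] rot [179.9  -0.2 -21.1] F [0.6 0.3 9. ] j [-37.  18. 102.   0.  59.  74.] open 0.0
turn [ 0.1 -0.2 -0.1]
-40,0,200 [-0.62  0.01 -4.08]
```

```bash
python3 -m crank '[{"x":-0.4,"y":0,"z":-1.2,"wx":0,"wy":0,"wz":0,"jaw":0},{"x":-1.3,"y":0,"z":-2,"wx":0,"wy":0,"wz":0,"jaw":0},{"x":-2.4,"y":0,"z":-2.6,"wx":0,"wy":0,"wz":0,"jaw":0},{"x":-3.5,"y":0,"z":-3,"wx":0,"wy":0,"wz":0,"jaw":0},{"x":-4.2,"y":0,"z":-3.4,"wx":0,"wy":0,"wz":0,"jaw":0}]';  python3 -m crank '[{"x":0,"y":0,"z":0,"wx":0,"wy":0,"wz":0,"jaw":0},{"x":-0.5,"y":1,"z":0,"wx":0,"wy":0,"wz":0,"jaw":0},{"x":-1,"y":2,"z":0,"wx":0,"wy":0,"wz":0,"jaw":0},{"x":-1,"y":2,"z":0,"wx":0,"wy":0,"wz":0,"jaw":0}]'; python3 go.py 0,38,120
python3 - <<'E'
from h import *
a=viewer.camera("top")["color"][150:310,280:440,::-1];b=viewer.camera("side")["color"][165:305,205:345,::-1]
o=np.hstack([cv2.resize(i,(400,400),interpolation=2) for i in(a,b)]);cv2.imwrite("pics/d.png",cv2.convertScaleAbs(o,alpha=1.3))
E
```

```text
time_s: 2.72
tool_pos: [0.3434, -0.2193, 0.1782]
ee_rot: [-180.0, 0.2, -21.1]
contact_force: [-0.2, 0.3, 0.7]
opening: 0.0009
gripper_force: 0.0
time_s: 3.05
tool_pos: [0.2944, -0.2697, 0.1777]
ee_rot: [179.8, 0.1, -21.3]
contact_force: [0.4, 0.7, -0.2]
opening: 0.0007
gripper_force: 0.0
t 3.05 box mm [-180.1  -63.   177.7] rot [ 1.798e+02  1.000e-01 -2.130e+01] F [ 0.4  0.7 -0.2] j [-52.   2. 108.  -0.  70.  59.] open 0.001
turn [ 0.2  0.1 -0.3]
0,38,120 [ 5.99 -3.4   1.9 ]
```

View pics/d.png

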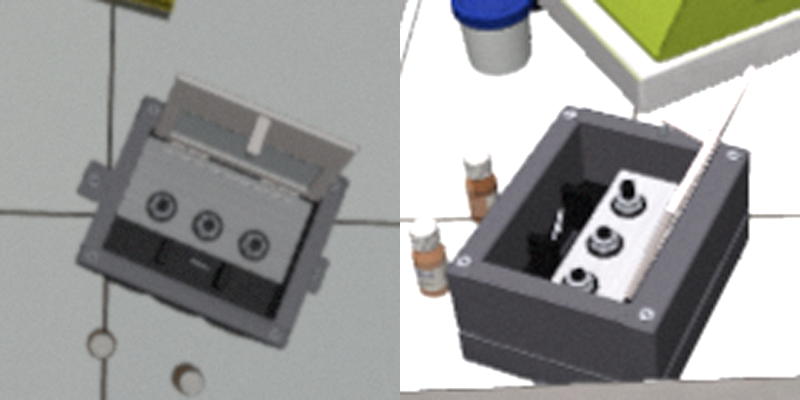

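The flap is open in both panels. The tripped button is the left (+y) one, at right-panel (627,188), and the other two are low. Its top-view position of (345,232) matches the prediction.

```bash
python3 -m crank '[{"x":1.15,"y":-0.7,"z":0,"wx":0,"wy":0,"wz":0,"jaw":0},{"x":2.3,"y":-1.4,"z":0,"wx":0,"wy":0,"wz":0,"jaw":0},{"x":3.5,"y":-2.1,"z":0,"wx":0,"wy":0,"wz":0,"jaw":0},{"x":4.6,"y":-2.8,"z":0.4,"wx":0,"wy":0,"wz":0,"jaw":0},{"x":5.6,"y":-3.3,"z":1,"wx":0,"wy":0,"wz":0,"jaw":0}]';  python3 -m crank '[{"x":0,"y":0,"z":0,"wx":0,"wy":0,"wz":0,"jaw":0},{"x":0,"y":0,"z":0.6,"wx":0,"wy":0,"wz":0,"jaw":0},{"x":0,"y":0,"z":0.9,"wx":0,"wy":0,"wz":0,"jaw":0},{"x":0,"y":0,"z":0.9,"wx":0,"wy":0,"wz":0,"jaw":0},{"x":0,"y":0,"z":0.9,"wx":0,"wy":0,"wz":0,"jaw":0}]'; python3 go.py 0,38,75 0,38,62
```

```text
time_s: 3.57
tool_pos: [0.4943, -0.2329, 0.1485]
ee_rot: [-180.0, -0.2, -20.9]
contact_force: [-0.3, -0.4, -0.5]
opening: 0.0006
gripper_force: 0.0
time_s: 3.98
tool_pos: [0.489, -0.2339, 0.1205]
ee_rot: [-180.0, 0.1, -21.1]
contact_force: [-0.6, -0.8, 0.2]
opening: 0.0001
gripper_force: 0.0
t 3.98 box mm [-11.3  40.2 120.5] rot [-1.80e+02  1.00e-01 -2.11e+01] F [-0.6 -0.8  0.2] j [-33.  17.  98.   0.  66.  78.] open 0.0
turn [-0.   0.1 -0.1]
0,38,75 [0.38 0.07 1.52]
0,38,62 [0.38 0.07 1.95]
```

```bash
python3 -m crank '[{"x":0.38,"y":0.07,"z":0,"wx":0,"wy":0,"wz":0,"jaw":0},{"x":0.38,"y":0.07,"z":0.8,"wx":0,"wy":0,"wz":0,"jaw":0},{"x":0.38,"y":0.07,"z":1.5,"wx":0,"wy":0,"wz":0,"jaw":0},{"x":0.38,"y":0.07,"z":1.8,"wx":0,"wy":0,"wz":0,"jaw":0},{"x":0.38,"y":0.07,"z":1.95,"wx":0,"wy":0,"wz":0,"jaw":0}]';  python3 -m crank '[{"x":0,"y":0,"z":0.03,"wx":0,"wy":0,"wz":0,"jaw":0},{"x":0,"y":0,"z":0.05,"wx":0,"wy":0,"wz":0,"jaw":0}]'; python3 go.py 0,38,62
```

```text
time_s: 4.4
tool_pos: [0.4998, -0.2414, 0.0626]
ee_rot: [180.0, -0.0, -21.1]
contact_force: [-1.2, 0.5, 3.5]
opening: 0.0004
gripper_force: 1.7
time_s: 4.57
tool_pos: [0.4998, -0.2414, 0.0622]
ee_rot: [180.0, -0.1, -21.1]
contact_force: [-1.6, 0.4, 4.6]
opening: 0.0008
gripper_force: 2.4
t 4.57 box mm [ 1.5 37.1 62.2] rot [ 1.80e+02 -1.00e-01 -2.11e+01] F [-1.6  0.4  4.6] j [-33.  21. 101.  -0.  58.  78.] open 0.001
turn [ 0.  -0.1 -0.1]
0,38,62 [-0.05 -0.03  0.01]
```

```bash
python3 -m crank '[{"x":0,"y":0,"z":0.05,"wx":0,"wy":0,"wz":0,"jaw":0},{"x":0,"y":0,"z":0.1,"wx":0,"wy":0,"wz":0,"jaw":0},{"x":0,"y":0,"z":0.1,"wx":0,"wy":0,"wz":0,"jaw":0}]'; python3 go.py
```

```text
time_s: 4.82
tool_pos: [0.4999, -0.2414, 0.0619]
ee_rot: [179.9, -0.2, -21.1]
contact_force: [-4.1, 1.5, 17.4]
opening: 0.0005
gripper_force: 8.7
t 4.82 box mm [ 1.6 37.1 61.9] rot [179.9  -0.2 -21.1] F [-4.1  1.5 17.4] j [-33.  21. 101.  -0.  58.  78.] open 0.001
turn [ 0.1 -0.2 -0.1]
```

```bash
python3 -m crank '[{"x":0,"y":0,"z":-1,"wx":0,"wy":0,"wz":0,"jaw":0},{"x":0,"y":0,"z":-2.2,"wx":0,"wy":0,"wz":0,"jaw":0},{"x":0,"y":0,"z":-3.4,"wx":0,"wy":0,"wz":0,"jaw":0},{"x":0,"y":0,"z":-4.6,"wx":0,"wy":0,"wz":0,"jaw":0},{"x":0,"y":0,"z":-5.2,"wx":0,"wy":0,"wz":0,"jaw":0}]';  python3 -m crank '[{"x":0,"y":0,"z":-0.1,"wx":0,"wy":0,"wz":0,"jaw":0},{"x":0,"y":0,"z":-0.2,"wx":0,"wy":0,"wz":0,"jaw":0},{"x":0,"y":0,"z":-0.2,"wx":0,"wy":0,"wz":0,"jaw":0}]'; python3 go.py 98,0,220 98,0,150
```

```text
time_s: 5.23
tool_pos: [0.5015, -0.2418, 0.2199]
ee_rot: [179.9, -0.5, -21.1]
contact_force: [0.8, -0.4, 0.4]
opening: 0.0007
gripper_force: 0.0
time_s: 5.48
tool_pos: [0.499, -0.2404, 0.2197]
ee_rot: [-180.0, 0.0, -21.1]
contact_force: [0.4, 0.3, -0.2]
opening: 0.0004
gripper_force: 0.0
t 5.48 box mm [  0.4  37.7 219.7] rot [-180.     0.   -21.1] F [ 0.4  0.3 -0.2] j [-33.  14.  87.   0.  79.  78.] open 0.0
turn [-0.   0.  -0.1]
98,0,220 [ 3.26  1.25 -0.01]
98,0,150 [3.26 1.25 2.32]
```

```bash
python3 -m crank '[{"x":1.1,"y":0.4,"z":-0.1,"wx":0,"wy":0,"wz":0,"jaw":0},{"x":2.2,"y":0.8,"z":-0.1,"wx":0,"wy":0,"wz":0,"jaw":0},{"x":3.26,"y":1.25,"z":-0.1,"wx":0,"wy":0,"wz":0,"jaw":0},{"x":3.26,"y":1.25,"z":-0.1,"wx":0,"wy":0,"wz":0,"jaw":0},{"x":3.26,"y":1.25,"z":-0.1,"wx":0,"wy":0,"wz":0,"jaw":0}]';  python3 -m crank '[{"x":0,"y":0,"z":0,"wx":0,"wy":0,"wz":0,"jaw":0},{"x":0,"y":0,"z":0,"wx":0,"wy":0,"wz":0,"jaw":0}]'; python3 go.py 98,0,150 88,0,150
python3 - <<'E'
from h import *
b=viewer.camera("side")["color"][125:305,205:385,::-1]
cv2.imwrite("pics/e.png",cv2.convertScaleAbs(cv2.resize(b,(590,590),interpolation=2),alpha=1.3))
E
```

```text
time_s: 5.9
tool_pos: [0.5769, -0.3111, 0.2193]
ee_rot: [-179.9, 0.3, -21.1]
contact_force: [-0.9, 0.6, -0.7]
opening: 0.0004
gripper_force: 0.0
time_s: 6.07
tool_pos: [0.5759, -0.3097, 0.2221]
ee_rot: [-180.0, 0.2, -21.1]
contact_force: [-0.1, -0.0, -0.1]
opening: 0.0005
gripper_force: 0.0
t 6.07 box mm [ 97.    0.6 222.1] rot [-180.     0.2  -21.1] F [-0.1 -0.  -0.1] j [-34.  22.  74.   0.  84.  77.] open 0.0
turn [-0.   0.2 -0.1]
98,0,150 [0.04 0.02 2.4 ]
88,0,150 [-0.29  0.02  2.41]
```

View pics/e.png

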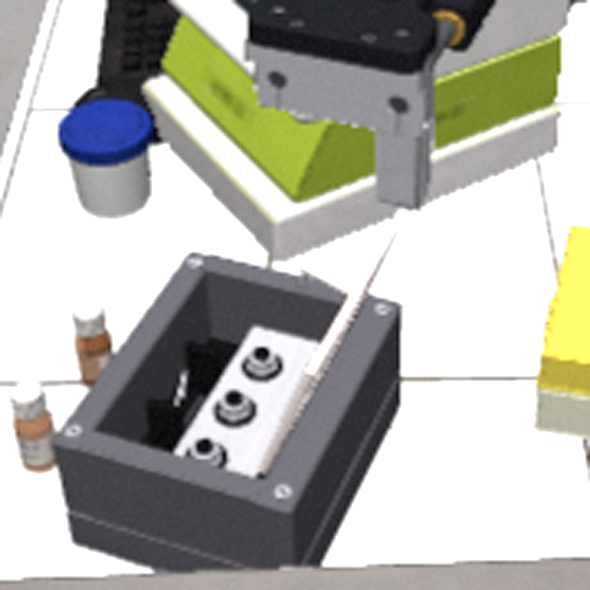

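All three buttons are now level (265,360), (237,405), (207,452). The flap stands open and the fingertips at (405,200) are behind and above its edge. I'll go down behind it and swing it shut along an arc.

```bash
python3 -m crank '[{"x":0.04,"y":0,"z":0.8,"wx":0,"wy":0,"wz":0,"jaw":0},{"x":0.04,"y":0,"z":1.6,"wx":0,"wy":0,"wz":0,"jaw":0},{"x":0.04,"y":0,"z":2.3,"wx":0,"wy":0,"wz":0,"jaw":0},{"x":0.04,"y":0,"z":2.3,"wx":0,"wy":0,"wz":0,"jaw":0},{"x":0.04,"y":0,"z":2.3,"wx":0,"wy":0,"wz":0,"jaw":0}]'; python3 go.py 85,0,152 70,0,153 55,0,154 37,0,153 19,0,146
```

```text
time_s: 6.53
tool_pos: [0.5772, -0.3103, 0.1539]
ee_rot: [-180.0, 0.1, -21.1]
contact_force: [0.4, -1.0, 0.6]
opening: 0.0006
gripper_force: 0.0
t 6.53 box mm [ 98.5   0.5 153.9] rot [-1.80e+02  1.00e-01 -2.11e+01] F [ 0.4 -1.   0.6] j [-34.  24.  80.  -0.  75.  77.] open 0.001
turn [-0.   0.1 -0.1]
85,0,152 [-0.45  0.02  0.06]
70,0,153 [-0.95  0.02  0.03]
55,0,154 [-1.45  0.02 -0.  ]
37,0,153 [-2.05  0.02  0.03]
19,0,146 [-2.65  0.02  0.27]
```

```bash
python3 -m crank '[{"x":-0.45,"y":0.02,"z":0.03,"wx":0,"wy":0,"wz":0,"jaw":0},{"x":-0.7,"y":0.02,"z":0.03,"wx":0,"wy":0,"wz":0,"jaw":0},{"x":-0.95,"y":0.02,"z":0.03,"wx":0,"wy":0,"wz":0,"jaw":0},{"x":-1.2,"y":0.02,"z":0,"wx":0,"wy":0,"wz":0,"jaw":0},{"x":-1.45,"y":0.02,"z":0,"wx":0,"wy":0,"wz":0,"jaw":0}]'; python3 go.py 55,0,154 46,0,154 37,0,153 28,0,150 19,0,146 11,0,141 4,0,135
```

```text
time_s: 6.95
tool_pos: [0.5379, -0.2966, 0.1559]
ee_rot: [180.0, -0.2, -21.1]
contact_force: [2.6, -1.1, 2.7]
opening: 0.0005
gripper_force: 1.2
t 6.95 box mm [ 56.9  -0.8 155.9] rot [180.   -0.2 -21.1] F [ 2.6 -1.1  2.7] j [-35.  21.  86.   0.  73.  76.] open 0.001
turn [ 0.  -0.2 -0.1]
55,0,154 [-0.06 -0.03  0.06]
46,0,154 [-0.36 -0.03  0.06]
37,0,153 [-0.66 -0.03  0.09]
28,0,150 [-0.96 -0.02  0.19]
19,0,146 [-1.26 -0.02  0.32]
11,0,141 [-1.53 -0.02  0.49]
4,0,135 [-1.76 -0.02  0.69]
```

Contact is as expected: about 2.8 N backward. I'll continue along the arc.

```bash
python3 -m crank '[{"x":-0.3,"y":0,"z":0.04,"wx":0,"wy":0,"wz":0,"jaw":0},{"x":-0.6,"y":0,"z":0.06,"wx":0,"wy":0,"wz":0,"jaw":0},{"x":-0.9,"y":0,"z":0.14,"wx":0,"wy":0,"wz":0,"jaw":0},{"x":-1.2,"y":0,"z":0.28,"wx":0,"wy":0,"wz":0,"jaw":0},{"x":-1.45,"y":0,"z":0.44,"wx":0,"wy":0,"wz":0,"jaw":0}]'; python3 go.py 11,0,141 4,0,135 -2,0,128 -8,0,121 -12,0,112 -16,0,103
```

```text
time_s: 7.37
tool_pos: [0.4962, -0.2804, 0.1409]
ee_rot: [180.0, -0.0, -21.1]
contact_force: [3.2, -1.1, 2.1]
opening: 0.0005
gripper_force: 1.7
t 7.37 box mm [ 12.1  -0.6 140.9] rot [180.   -0.  -21.1] F [ 3.2 -1.1  2.1] j [-36.  18.  93.  -0.  69.  75.] open 0.001
turn [ 0.  -0.  -0.1]
11,0,141 [-0.04 -0.02 -0.  ]
4,0,135 [-0.27 -0.02  0.2 ]
-2,0,128 [-0.47 -0.02  0.43]
-8,0,121 [-0.67 -0.02  0.66]
-12,0,112 [-0.8  -0.02  0.96]
-16,0,103 [-0.94 -0.02  1.26]
```

```bash
python3 -m crank '[{"x":-0.25,"y":0,"z":0.2,"wx":0,"wy":0,"wz":0,"jaw":0},{"x":-0.47,"y":0,"z":0.43,"wx":0,"wy":0,"wz":0,"jaw":0},{"x":-0.67,"y":0,"z":0.66,"wx":0,"wy":0,"wz":0,"jaw":0},{"x":-0.8,"y":0,"z":0.96,"wx":0,"wy":0,"wz":0,"jaw":0},{"x":-0.94,"y":0,"z":1.26,"wx":0,"wy":0,"wz":0,"jaw":0}]'; python3 go.py  -16,0,103 -18,0,94 -21,0,85 -21,0,78
```

```text
time_s: 7.78
tool_pos: [0.4704, -0.2703, 0.1025]
ee_rot: [180.0, -0.0, -21.1]
contact_force: [4.6, -1.6, 3.1]
opening: 0.0005
gripper_force: 2.2
t 7.78 box mm [-15.6  -0.5 102.5] rot [180.   -0.  -21.1] F [ 4.6 -1.6  3.1] j [-37.  18.  99.   0.  63.  74.] open 0.001
turn [ 0.  -0.  -0.1]
-16,0,103 [-0.01 -0.02 -0.02]
-18,0,94 [-0.08 -0.02  0.28]
-21,0,85 [-0.18 -0.02  0.58]
-21,0,78 [-0.18 -0.02  0.82]
```

```bash
python3 -m crank '[{"x":-0.08,"y":0,"z":0.28,"wx":0,"wy":0,"wz":0,"jaw":0},{"x":-0.15,"y":0,"z":0.5,"wx":0,"wy":0,"wz":0,"jaw":0},{"x":-0.15,"y":0,"z":0.66,"wx":0,"wy":0,"wz":0,"jaw":0},{"x":-0.15,"y":0,"z":0.82,"wx":0,"wy":0,"wz":0,"jaw":0},{"x":-0.15,"y":0,"z":0.86,"wx":0,"wy":0,"wz":0,"jaw":0}]'; python3 -m crank '[{"x":0,"y":0,"z":0,"wx":0,"wy":0,"wz":0,"jaw":0}]'; python3 go.py -21,0,77
```

```text
time_s: 8.2
tool_pos: [0.4667, -0.269, 0.0776]
ee_rot: [180.0, -0.0, -21.1]
contact_force: [-0.1, 1.0, 15.4]
opening: 0.0007
gripper_force: 7.9
time_s: 8.28
tool_pos: [0.4666, -0.269, 0.0779]
ee_rot: [180.0, -0.0, -21.1]
contact_force: [0.6, 0.2, 10.8]
opening: 0.0007
gripper_force: 5.3
t 8.28 box mm [-19.6  -0.6  77.9] rot [180.   -0.  -21.1] F [ 0.6  0.2 10.8] j [-37.  19. 102.  -0.  60.  74.] open 0.001
turn [ 0.  -0.  -0.1]
-21,0,77 [-0.05 -0.02  0.03]
```

```bash
python3 -m crank '[{"x":-0.1,"y":0,"z":-0.6,"wx":0,"wy":0,"wz":0,"jaw":0},{"x":-0.8,"y":0,"z":-1.6,"wx":0,"wy":0,"wz":0,"jaw":0},{"x":-1.8,"y":0,"z":-2.6,"wx":0,"wy":0,"wz":0,"jaw":0},{"x":-2.9,"y":0,"z":-3.2,"wx":0,"wy":0,"wz":0,"jaw":0},{"x":-4,"y":0,"z":-3.4,"wx":0,"wy":0,"wz":0,"jaw":0}]';  python3 -m crank '[{"x":0,"y":0,"z":0,"wx":0,"wy":0,"wz":0,"jaw":0},{"x":-0.5,"y":1,"z":0,"wx":0,"wy":0,"wz":0,"jaw":0},{"x":-1,"y":2,"z":0,"wx":0,"wy":0,"wz":0,"jaw":0},{"x":-1,"y":2,"z":0,"wx":0,"wy":0,"wz":0,"jaw":0},{"x":-1,"y":2,"z":0,"wx":0,"wy":0,"wz":0,"jaw":0}]'; python3 go.py
python3 - <<'E'
from h import *
a=viewer.camera("top")["color"][150:310,280:440,::-1];b=viewer.camera("side")["color"][165:305,205:345,::-1]
o=np.hstack([cv2.resize(i,(400,400),interpolation=2) for i in(a,b)]);cv2.imwrite("pics/f.png",cv2.convertScaleAbs(o,alpha=1.2))
E
```

```text
time_s: 8.7
tool_pos: [0.3527, -0.225, 0.1802]
ee_rot: [180.0, 0.1, -21.0]
contact_force: [-0.7, -0.8, -0.0]
opening: 0.0007
gripper_force: 0.0
time_s: 9.12
tool_pos: [0.303, -0.2704, 0.1778]
ee_rot: [-179.9, 0.2, -21.3]
contact_force: [-0.0, 0.4, 0.1]
opening: 0.0003
gripper_force: 0.0
t 9.12 box mm [-171.8  -60.6  177.8] rot [-179.9    0.2  -21.3] F [-0.   0.4  0.1] j [-52.   2. 107.  -0.  71.  60.] open 0.0
turn [-0.1  0.2 -0.3]
```

View pics/f.png

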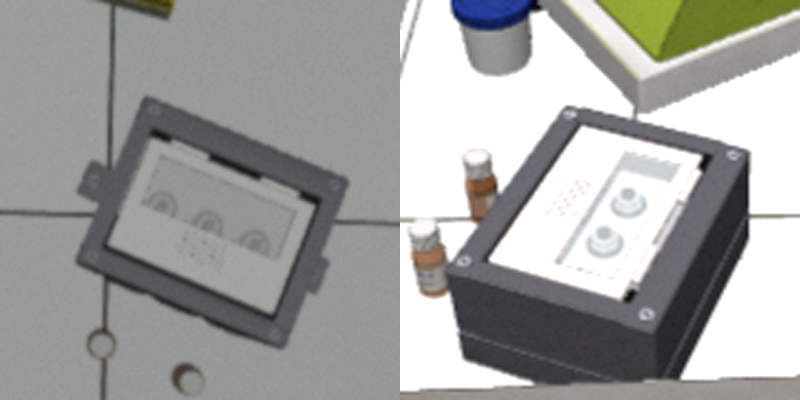

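The flap is shut and flush (205,215 in the top view). The buttons under the window are level, and the vials at (100,345) and (188,378) haven't moved.

```bash
python3 -c "
from cell import manip
print(manip.finish_job())"
```

```text
the job is handed in; nothing more can be done
None
```

The job is handed in, but no verdict came back: I opened the flap, pressed the tripped (left) breaker home and latched the flap shut and flush; the final pictures show all three buttons level and the vials unmoved.

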